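Load the inkstone into the ink-grinding machine

ROBOT

A 6-joint arm with a two-finger parallel gripper is mounted at the origin on the work surface. World frame = base frame: x ahead of the robot, y to its left, z up, the work surface at z = 0. Lengths are in mm, angles in rad, forces in N, time in s.
With the tool pointing down it reaches from about 400 to 925 mm from the base axis. Payload 12.5 kg.
Tool frame: the origin (TCP) lies at the centre of the arm's flange, where the gripper is bolted on; the fingertips stand 190 mm ahead of it and the grasp point (between the pads) lies env.grip_point_offset ahead of it (env.grip_point_offset is the distance from the TCP to the grasp point, in mm); z points along the fingers, x is the direction in which the jaws open and shut, and the axes are right-handed (so a half turn about z gives the same grasp; the last joint's range is limited). The gripper opens to 95 mm and grips with 3 to 60 N. Pads are 20 mm wide; open, the fingers measure 119 mm over their backs; the gripper's body (75 mm by 180 mm) begins 59 mm behind the grasp point.
Start: joints at [-1.327, 0.491, 1.559, -0, 1.092, -0.106], TCP at [214.213, -587.144, 404.761] pointing down, gripper open.
Joint ranges: [-3.1, 3.1], [-0.84, 2.19], [0.05, 2.79], [-1.13, 4.28], [0.06, 2.93], [-2.69, 2.69]. Speed limits (rad/s): [2.22, 2.22, 2.79, 3.14, 3.14, 3.14].

INTERFACE

Orientations are given as [roll, pitch, yaw] about the fixed x, y, z axes, in that order (R = Rz(yaw) Ry(pitch) Rx(roll)).
In Python, from cell import state, read_camera, camera_model, job_done, env gives the robot as it stands.
- The arm moves only by the tool arm_command, never from a script. Its argument "steps" is a list of rows, each a list of 6 numbers: the shift along the tool's x, y, z in cm, then the turn, a rotation vector about the tool's x, y, z in degrees. In form: [[dx, dy, dz, rx, ry, rz], ...]. A call has 1 to 12 rows; each row is the pose to reach, as a shift and turn from the pose commanded when the call began, along the tool's axes at that moment; what a row does not reach only later rows make up. A row lasts 1/12 s, in which the tool goes at most 41.7 mm and 7.16 degrees, less where a joint would pass 70% of its speed; a pose out of reach is approached as far as the arm can. A call with a gripper value outside its range is refused whole. "jaw" is the finger opening in cm, from 0 to 9.51, set as the call begins (left out, the last holds). The fingers move at their own pace and stop on an object; the grip force is fixed at half the most. Time passes only in rows, so rows that repeat a pose let the fingers close. It gives the time, the measured TCP pose, the force and the opening at its end, in the units of the state.
- state(): the state, without advancing time (a new reading comes with each control period).
- read_camera(name): name is "scene" or "side" or "wrist"; returns the picture (420x560x3 uint8, red, green, blue); there is no depth.
- camera_model(name): a dict with "K" (3x3 intrinsics, pixels), "xyz" and "rotation" of the camera in the world. Camera axes: x right, y up, looking along -z (the intrinsics and any distortion apply to the point x, -y, -z); pixel columns grow to the right and rows downward; lengths in mm; the calibration is good to about 2 mm. A picture is of the moment at which its call begins: read the wrist's pose just before it. camera_model takes no time and is no camera call; for the wrist camera it gives the pose at the moment of the call.
- job_done(): hands the job in, once; it reports no verdict.
The state is a dict: "t": time; "joints": joint angles; "qvel": joint speeds; "tau": joint torques, N m; "eef_pos": TCP position; "tcp_rot": TCP orientation; "ft_force": force on the tool from outside, world axes, zero at the start; "moment": the same for the moment, N m; "opening": opening from 0.0 (shut) to 1.0 (fully open).
Only numpy, scipy, OpenCV 4.12 (cv2) and the standard library are available. Lean on these libraries where they do the work, as an engineer would, in place of code of your own. Each camera call takes 0.05 s, during which the arm holds its last target. There are 200 camera calls.

TASK

Pick up the rectangular inkstone and set it down, well side up, on the green seat of the ink-grinding machine, without dropping it: centred and lengthwise between the two black end ridges (either end first), lying flat so that its end holds the orange presence lever down. Let go of it, and leave the round inkstone where it is.

Things in the scene. Friction and masses are not known exactly. Their poses are not given: they have to be found in the camera images.
- inkstone: Rectangular near-black slate inkstone, loose, 100 (x) by 54 (y) by 28 (z) mm, about 0.3 kg, with a shallow rectangular well in its top inside a 5 mm rim. It lies flat on the desk, well up. Origin: centre of its underside; x along its length, z up. Grip it across its width at mid-length. Either end may go over the lever.
- round_stone: Round near-black slate inkstone, loose, 84 mm in diameter, 24 mm high, open on top: the wrong one, which must stay where it is. Origin: centre of its underside.
- seat (a point): Centre of the top of the green seat, 30 mm above the desk, on the ink-grinding machine, which is fixed but stands and faces otherwise each time. x runs along the seat, as the stone's length must; z up. Seat 132 mm long between black end ridges 8 mm high, 70 mm wide, sides open. The white motor housing, up to 170 mm above the desk, begins 145 mm to the +y side. The orange lever is at the +x end.
- presence_lever (a joint): Orange sprung switch lever, 46 mm long, 12 mm wide, on the seat's centre line. Hinge 75 mm from the seat centre at the +x end, level with the seat; it slopes up towards the centre, its tip 32 mm from the centre and 16 mm above the seat. Value in rad: 0 = up, 0.38 = pressed level with the seat, 0.42 = stop. 0.5 N at the tip holds it down; the stone's weight is plenty.
There are look-alikes about, which are no part of the job. Leave any pink look-alike of the inkstone alone.

How it is judged:
By the outcome, as a careful person would: the job done as asked, in the order asked, and still so for the second after the job is handed in, with the robot touching nothing.
It also fails if it takes over 42 s, if anything falls off the work surface, if the arm or the gripper's body presses on something with over 40 N, if the wrist force passes 120 N, or if a joint passes its speed limit or range.

## Working session

There is one attempt and no reset: what is moved stays moved. The work goes in short steps, Python scripts to look and compute and a tool call to move; the robot and the scene stay as the last step left them, time stands still between calls to the robot, and variables do not carry over. Pictures are saved under pics/ and viewed, about 8 in all and at most 12, crops included, and the job is handed in when it is done.

Besides the shell and the picture viewer there is one more tool, called after ">>>" as name(argument=value, ...), one argument or row to a line, values as JSON. arm_command: Moves the arm, as the interface text tells. Its arguments: {"type":"object","properties":{"steps":{"type":"array"},"jaw":{"type":"number"}},"required":["steps"]}

```bash
ls; mkdir -p pics
python3 - <<'E'
from cell import *
import cv2,numpy as np
s=state();print(s['t'],s['eef_pos'],s['tcp_rot'],s['ft_force'],s['opening'],env.grip_point_offset)
a=[]
for n in("scene","side"):
    im=read_camera(n);cv2.imwrite(f"pics/{n}0.png",im[:,:,::-1])
    m=camera_model(n);print(n,m)
E
```

```text
pics
0.0 [ 214.21338509 -587.10966998  404.16946635] [-3.14147454e+00  1.10039636e-03 -1.22098423e+00] [-0.60806724  0.70088212  0.62549071] 0.999784368049556 171.3
scene {'K': array([[379.61252781,   0.        , 288.38880048],
       [  0.        , 379.61252781, 209.03274414],
       [  0.        ,   0.        ,   1.        ]]), 'xyz': array([1185.48607283, -127.31986596,  591.99446452]), 'rotation': array([ 0.86988381, -0.00192924,  1.50150548])}
side {'K': array([[471.7427485 ,   0.        , 282.81494811],
       [  0.        , 471.7427485 , 212.69663702],
       [  0.        ,   0.        ,   1.        ]]), 'xyz': array([381.95779433, 607.00848331, 539.76459904]), 'rotation': array([ 0.96723589, -0.01501446, -2.90298522])}
```

View pics/scene0.png

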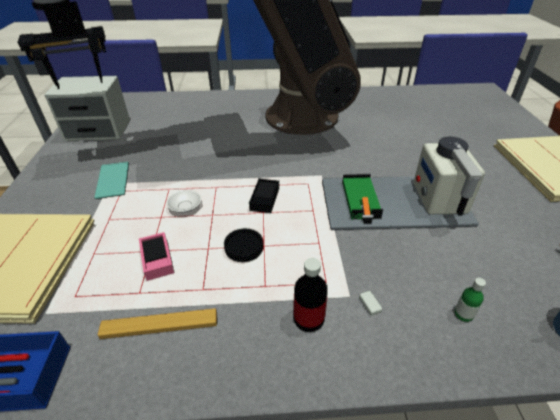

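View pics/side0.png

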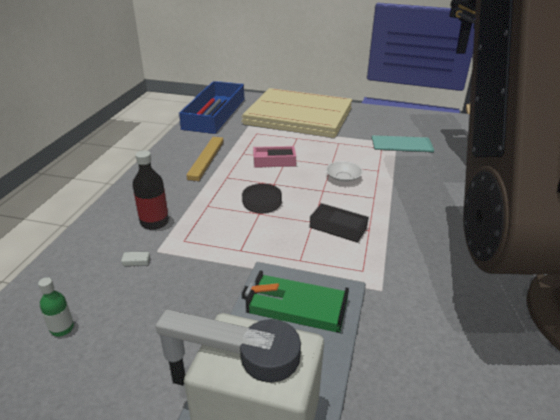

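Candidates in the scene view are the black rectangular stone at (265,195), the round stone at (244,245), and the pink one with a dark well at (156,255). By the description I choose (265,195). Next I measure it and the seat.

```bash
cat > h.py <<'E'
import cv2,numpy as np
from scipy.spatial.transform import Rotation as R
def cast(m,px,z):
    px=np.atleast_2d(px).astype(float);K=m['K']
    n=np.c_[(px[:,0]-K[0,2])/K[0,0],-(px[:,1]-K[1,2])/K[1,1],-np.ones(len(px))]
    d=n@R.from_euler('xyz',m['rotation']).as_matrix().T
    return m['xyz']+d*((z-m['xyz'][2])/d[:,2])[:,None]
def proj(m,P):
    c=(np.atleast_2d(P)-m['xyz'])@R.from_euler('xyz',m['rotation']).as_matrix();K=m['K']
    return np.c_[K[0,0]*c[:,0]/-c[:,2]+K[0,2],K[1,1]*c[:,1]/c[:,2]+K[1,2]]
def blob(mask,seed):
    n,l,st,c=cv2.connectedComponentsWithStats(mask.astype(np.uint8))
    i=min((i for i in range(1,n) if st[i,4]>60),key=lambda i:np.hypot(*(c[i]-seed)))
    return (l==i).astype(np.uint8),st[i],c[i]
def rect(m,mask,z):
    c=max(cv2.findContours(mask,cv2.RETR_EXTERNAL,cv2.CHAIN_APPROX_NONE)[0],key=len)[:,0]
    return cv2.minAreaRect(cast(m,c,z)[:,:2].astype(np.float32))
E
python3 - <<'E'
from cell import *
from h import *
out=[]
for n,s1,s2,s3 in(("scene",(265,195),(361,196),(367,208)),("side",(340,222),(298,302),(264,288))):
    im=cv2.imread(f"pics/{n}0.png").astype(int);b,g,r=im[...,0],im[...,1],im[...,2];m=camera_model(n)
    k,st,c=blob(im.max(2)<75,s1);print(n,'stone',st,c,rect(m,k,28),rect(m,k,14))
    k,st,c=blob((g>r+40)&(g>b+30),s2);print('seat',st,c,rect(m,k,30))
    k,st,c=blob((r>g+60)&(r>b+80),s3);print('lever',st,c,cast(m,c,38))
    x=s1[0];y=s1[1]
    out.append(cv2.resize(im[y-40:y+110,x-60:x+140].astype(np.uint8),(400,300),interpolation=cv2.INTER_CUBIC))
cv2.imwrite("pics/crop.png",np.hstack(out))
E
```

```text
scene stone [250 179  29  34 733] [263.90723056 195.5893588 ] ((461.04962158203125, -134.52401733398438), (57.01088333129883, 124.7637710571289), 76.1993179321289) ((443.0670166015625, -134.70285034179688), (58.42605972290039, 127.86077880859375), 76.19931030273438)
seat [343 177  38  34 839] [360.09177592 192.43146603] ((471.24261474609375, 98.28205871582031), (71.77044677734375, 128.09060668945312), 88.18887329101562)
lever [363 198   7  17  83] [365.77108434 206.06024096] [[531.95814621  96.38971692  38.        ]]
side stone [ 310  204   58   38 1369] [338.72096421 222.25931337] ((443.33465576171875, -114.73684692382812), (81.25056457519531, 105.21057891845703), 75.93539428710938) ((445.0137634277344, -134.48117065429688), (83.47325897216797, 108.08877563476562), 75.93538665771484)
seat [ 250  275   94   56 3183] [300.31573987 303.25918944] ((473.5884704589844, 107.49241638183594), (83.35336303710938, 133.29534912109375), 88.54518127441406)
lever [252 284  26   7 114] [264.47368421 287.42105263] [[526.29841098  99.90810122  38.        ]]
```

View pics/crop.png

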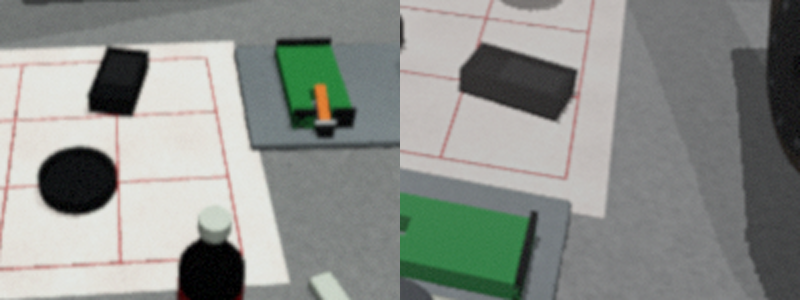

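The crop confirms a plain black rectangular stone with a well. It sits at about (450,-129) with its length at about -14°. The seat centre is near (472,100), its x direction about -2°, with the lever at world +x. I'll move above the stone.

>>> arm_command(
  steps=[
    [-3, -3.2, 0, 0, 0, 5],
    [-6, -6.4, 0, 0, 0, 10],
    [-9, -9.6, 0, 0, 0, 15],
    [-12, -12.8, 0, 0, 0, 20],
    [-15, -16, 0, 0, 0, 25],
    [-18, -19.2, 0, 0, 0, 30],
    [-21, -22.4, 0, 0, 0, 34],
    [-24, -25.6, 0, 0, 0, 34],
    [-27, -28.8, 0, 0, 0, 34],
    [-30, -32, 0, 0, 0, 34],
    [-33, -35, 0, 0, 0, 34],
    [-34.9, -37.9, 0, 0, 0, 34],
  ],
  jaw=9.5,
)

```text
t: 1.1
eef_pos: [442.4, -140.3, 404.8]
tcp_rot: [3.141, -0.0, -1.815]
ft_force: [0.4, -1.3, 0.5]
opening: 1.001
```

>>> arm_command(
  steps=[
    [0, 0, 0, 0, 0, 0],
    [0, 0, 0, 0, 0, 0],
    [0, 0, 0, 0, 0, 0],
    [0, 0, 0, 0, 0, 0],
  ],
)

```text
t: 1.43
eef_pos: [442.0, -143.4, 404.6]
tcp_rot: [3.141, -0.0, -1.816]
ft_force: [0.2, 0.0, 0.8]
opening: 1.0
```

Run:
```python
from cell import *
from h import *
s=state();m=camera_model("wrist");im=read_camera("wrist");cv2.imwrite("pics/w1.png",im[:,:,::-1])
np.savez("w1.npz",**m)
print(s['t'],s['eef_pos'],s['tcp_rot'],s['joints']);print(m)
print(proj(m,[[450,-129,28],[472,100,30]]))
```

```text
1.4333 [ 441.99647915 -143.36099487  404.5907003 ] [ 3.14123385e+00 -1.37799215e-04 -1.81565843e+00] [-4.55907904e-01  2.64043716e-01  1.93623698e+00 -2.59616849e-04
  9.41633955e-01  1.35990336e+00]
{'K': array([[305.1973747 ,   0.        , 279.5144029 ],
       [  0.        , 305.1973747 , 206.41750715],
       [  0.        ,   0.        ,   1.        ]]), 'xyz': array([ 517.04738821, -162.70241328,  382.9192118 ]), 'rotation': array([-2.80250228e-01,  3.65864393e-04, -1.81583628e+00])}
[[265.74628098 182.93039302]
 [ 77.84470605 211.04978887]]
```

View pics/w1.png

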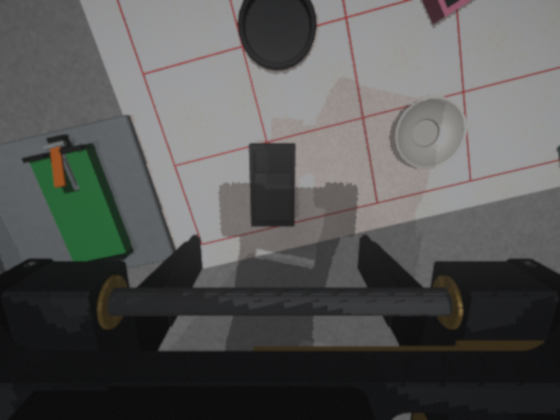

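The wrist view shows the stone at x 249–296, y 142–227, and the seat with its lever at (58,165). I'll measure both.

Run:
```python
from h import *
m=dict(np.load("w1.npz"));im=cv2.imread("pics/w1.png").astype(int);b,g,r=im[...,0],im[...,1],im[...,2]
print('rows x=272',im[130:240:3,272].max(1),'cols y=160',im[160,240:306:2].max(1),'y=200',im[200,240:306:2].max(1))
for t in (50,60,70):
    k,st,c=blob(im.max(2)<t,(272,185));print('stone',t,st,c,rect(m,k,28))
k,st,c=blob((g>r+40)&(g>b+30),(80,205));q=rect(m,k,30);print('seat',st,q,cv2.boxPoints(q))
k,st,c=blob((r>g+60)&(r>b+80),(58,165));print('lever',st,c,rect(m,k,38))
```

```text
rows x=272 [150 155 154 147 128  52  52  51  50  50  50  49  48  47  46  51  51  50
  52  53  44  43  43  42  42  42  41  41  40  40  38  38  70 111 113 113
 114] cols y=160 [158 158 159 159 140  66  53  48  52  54  54  54  55  53  52  49  50  50
  50  49  50  49  50  50  49  47  50  72 141 154 155 154 154] y=200 [116 114 116 118 115  77  43  41  43  43  44  43  43  42  42  42  42  42
  41  42  41  42  41  42  41  39  39  64  98 104 114 113 116]
stone 50 [ 251  153   43   73 2034] [273.8387414  197.97836775] ((439.4930419921875, -133.93899536132812), (50.44538497924805, 87.86085510253906), 76.39867401123047)
stone 60 [ 251  144   43   82 3507] [272.08639863 184.43798118] ((444.6296081542969, -135.1104736328125), (51.315223693847656, 98.05067443847656), 75.96771240234375)
stone 70 [ 250  144   45   83 3589] [272.07996656 184.42685985] ((443.900390625, -135.35003662109375), (52.83024215698242, 99.36466979980469), 75.98512268066406)
seat [  31  150   94  111 5181] ((473.796630859375, 97.04673767089844), (69.19911193847656, 130.7609405517578), 88.13543701171875) [[407.325    64.59279]
 [538.01666  60.33821]
 [540.26825 129.50069]
 [409.5766  133.75526]]
lever [ 51 148  13  38 298] [ 57.01342282 166.72147651] ((527.262451171875, 94.86561584472656), (9.476272583007812, 42.709529876708984), 72.07637023925781)
```

>>> arm_command(
  steps=[
    [-0.3, 0, 2.5, 0, 0, 0],
    [-0.6, 0, 5, 0, 0, 0],
    [-0.85, 0, 7.5, 0, 0, 0],
    [-0.85, 0, 10, 0, 0, 0],
    [-0.85, 0, 12.5, 0, 0, 0],
    [-0.85, 0, 15, 0, 0, 0],
    [-0.85, 0, 17, 0, 0, 0],
    [-0.85, 0, 18.7, 0, 0, 0],
    [-0.85, 0, 20, 0, 0, 0],
    [-0.85, 0, 20.7, 0, 0, 0],
    [-0.85, 0, 21, 0, 0, 0],
    [-0.85, 0, 21, 0, 0, 0],
  ],
)

```text
t: 2.48
eef_pos: [444.3, -134.9, 194.5]
tcp_rot: [3.141, 0.0, -1.816]
ft_force: [0.3, -0.2, 0.8]
opening: 0.998
```

>>> arm_command(
  steps=[
    [0, 0, 0, 0, 0, 0],
    [0, 0, 0, 0, 0, 0],
    [0, 0, 0, 0, 0, 0],
    [0, 0, 0, 0, 0, 0],
  ],
)

```text
t: 2.82
eef_pos: [444.5, -134.2, 195.3]
tcp_rot: [-3.14, -0.0, -1.814]
ft_force: [-0.2, -0.7, 0.3]
opening: 1.0
```

Run:
```python
from cell import *
from h import *
s=state();print(s['eef_pos'],s['ft_force'])
w=read_camera("wrist")[:,:,::-1];si=read_camera("side")[110:320,230:510,::-1]
cv2.imwrite("pics/p2.png",np.hstack([cv2.resize(w,(400,300)),cv2.resize(si,(400,300))]))
```

```text
[ 444.51077299 -134.24369156  195.27561657] [-0.23831769 -0.68547445  0.2502981 ]
```

View pics/p2.png

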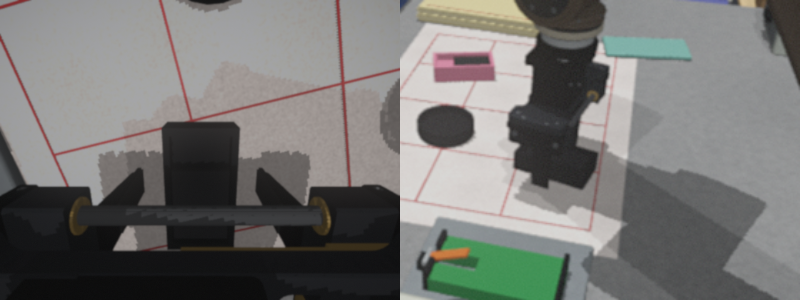

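The stone is centred between the fingers. Next I close.

>>> arm_command(
  steps=[
    [0, 0, 0.1, 0, 0, 0],
    [0, 0, 0.1, 0, 0, 0],
    [0, 0, 0.1, 0, 0, 0],
    [0, 0, 0.1, 0, 0, 0],
    [0, 0, 0.1, 0, 0, 0],
    [0, 0, 0.1, 0, 0, 0],
    [0, 0, 0.1, 0, 0, 0],
    [0, 0, 0.1, 0, 0, 0],
    [0, 0, 0.1, 0, 0, 0],
    [0, 0, 0.1, 0, 0, 0],
    [0, 0, 0.1, 0, 0, 0],
    [0, 0, 0.1, 0, 0, 0],
  ],
  jaw=0,
)

```text
t: 3.92
eef_pos: [444.4, -134.3, 193.7]
tcp_rot: [-3.142, -0.0, -1.814]
ft_force: [0.2, -0.5, -0.4]
opening: 0.564
```

>>> arm_command(
  steps=[
    [0, 0, -0.5, 0, 0, 0],
    [0, 0, -1.5, 0, 0, 0],
    [0, 0, -3, 0, 0, 0],
    [0, 0, -4.5, 0, 0, 0],
    [0, 0, -6, 0, 0, 0],
    [0, 0, -7.5, 0, 0, 0],
    [0, 0, -9, 0, 0, 0],
    [0, 0, -10, 0, 0, 0],
    [0, 0, -10.5, 0, 0, 0],
    [0, 0, -10.5, 0, 0, 0],
    [0, 0, -10.5, 0, 0, 0],
  ],
)

```text
t: 4.83
eef_pos: [444.2, -134.1, 298.6]
tcp_rot: [3.141, -0.0, -1.814]
ft_force: [-0.1, -0.7, -4.2]
opening: 0.566
```

Run:
```python
from cell import *
from h import *
s=state();print(s['eef_pos'],s['tcp_rot'],s['ft_force'],s['moment'],s['opening'])
m=camera_model("wrist");np.savez("w3.npz",**m)
w=read_camera("wrist")[:,:,::-1];si=read_camera("side")[110:320,230:510,::-1]
cv2.imwrite("pics/w3.png",w)
cv2.imwrite("pics/p3.png",np.hstack([cv2.resize(w,(400,300)),cv2.resize(si,(400,300))]))
```

```text
[ 444.24925738 -134.11760425  298.55293886] [ 3.14142452e+00 -3.38562386e-05 -1.81439191e+00] [-0.12392458 -0.65955834 -4.19394812] [ 0.06856717  0.03930185 -0.04611114] 0.56623989518033
```

View pics/p3.png

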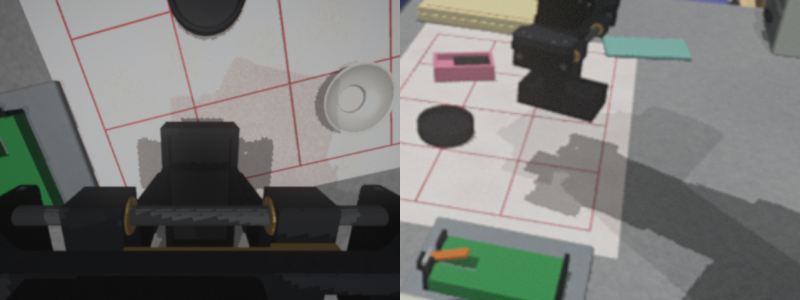

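Gripped at 53.8 mm, level and lifted. I'll move above the seat and work out the stone's offset along the jaws.

>>> arm_command(
  steps=[
    [-1, 0.1, 0, 0, 0, -1],
    [-3, 0.3, 0, 0, 0, -2],
    [-5.5, 0.6, 0, 0, 0, -4],
    [-8, 1, 0, 0, 0, -6],
    [-10.5, 1.3, 0, 0, 0, -8],
    [-13, 1.6, 0, 0, 0, -10],
    [-15.5, 1.9, 0, 0, 0, -12],
    [-18, 2.2, 0, 0, 0, -12.1],
    [-20.5, 2.5, 0, 0, 0, -12.1],
    [-22, 2.6, 0, 0, 0, -12.1],
    [-23, 2.7, 0, 0, 0, -12.1],
    [-23.1, 2.7, 0, 0, 0, -12.1],
  ],
)

```text
t: 5.93
eef_pos: [473.9, 98.1, 298.2]
tcp_rot: [3.141, -0.0, -1.601]
ft_force: [-0.1, 0.5, -3.6]
opening: 0.564
```

>>> arm_command(
  steps=[
    [0, 0, 0, 0, 0, 0],
    [0, 0, 0, 0, 0, 0],
    [0, 0, 0, 0, 0, 0],
    [0, 0, 0, 0, 0, 0],
  ],
)

```text
t: 6.27
eef_pos: [474.0, 95.7, 298.7]
tcp_rot: [3.142, -0.0, -1.604]
ft_force: [-0.4, 0.8, -3.2]
opening: 0.567
```

Run:
```python
from cell import *
from h import *
s=state();p=s['eef_pos'];print(p,s['tcp_rot'],s['ft_force'],s['opening'])
im3=cv2.imread("pics/w3.png").astype(int);m3=dict(np.load("w3.npz"))
for c in (250,300): print(im3[158:182,c].max(1))
m=camera_model("wrist");w=read_camera("wrist")[:,:,::-1];cv2.imwrite("pics/w4.png",w)
for mm,P,y in((m3,np.array([444.2,-134.1,298.6]),-1.8144),):
  for row in(170,172,174):
    q=cast(mm,[[280,row]],298.6-165.7)[0]-P
    print(row,q[:2]@[-np.sin(y)*1,np.cos(y)], q)
b,g,r=[w[...,i].astype(int) for i in range(3)]
n=((g>r+40)&(g>b+30)).astype(np.uint8);print(n.sum())
si=read_camera("side")[200:380,200:440,::-1]
cv2.imwrite("pics/p4.png",np.hstack([cv2.resize(w,(400,300)),cv2.resize(si,(400,300))]))
L=R.from_euler('z',-1.9,degrees=True)
c=np.array([473.8,97,30]);print(proj(m,c+L.apply([[66,35,0],[66,-35,0],[75,0,0],[32,0,16]])))
```

```text
[473.95426913  95.71415671 298.69045056] [ 3.14150683e+00 -1.42392518e-04 -1.60435594e+00] [-0.35347452  0.76884896 -3.19034724] 0.5666545872226154
[171 172 171 172 173 173 172 172 172 171 166 147 104  63  48  47  47  47
  45  46  47  49  52  53]
[176 176 175 175 175 172 161 140 121 114 112 101  76  53  46  44  44  44
  43  43  44  45  49  49]
170 54.1459110568033 [  52.37005183  -13.77305717 -165.7       ]
172 53.18911147472354 [  51.44144033  -13.54252261 -165.7       ]
174 52.22881244627056 [  50.50943248  -13.31114488 -165.7       ]
2131
[[232.98779088 133.99901946]
 [321.7751466  133.94964192]
 [277.34757825 122.1320729 ]
 [277.33396881 180.38035489]]
```

View pics/p4.png

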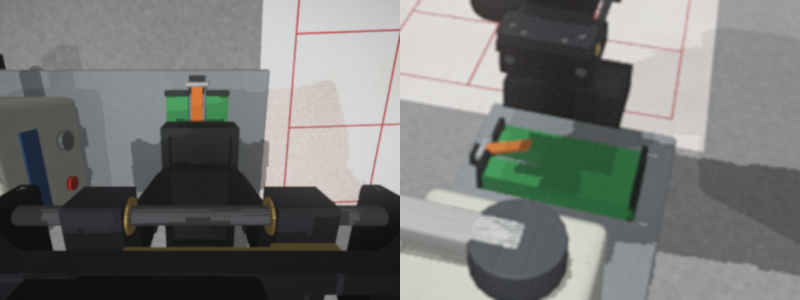

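The front-end silhouette fits a stone centred within about 1 mm. The lever and green in the wrist view agree with the seat estimate, about 1 mm towards +y. I'll lower it.

>>> arm_command(
  steps=[
    [-0.1, 0, 1, 0, 0, 0],
    [-0.1, 0, 2, 0, 0, 0],
    [-0.1, 0, 3, 0, 0, 0],
    [-0.1, 0, 4, 0, 0, 0],
    [-0.1, 0, 5, 0, 0, 0],
    [-0.1, 0, 5.6, 0, 0, 0],
    [-0.1, 0, 6.2, 0, 0, 0],
    [-0.1, 0, 6.6, 0, 0, 0],
    [-0.1, 0, 6.9, 0, 0, 0],
    [-0.1, 0, 7.1, 0, 0, 0],
    [-0.1, 0, 7.1, 0, 0, 0],
    [-0.1, 0, 7.1, 0, 0, 0],
  ],
)

```text
t: 7.37
eef_pos: [474.0, 97.5, 227.9]
tcp_rot: [-3.141, -0.0, -1.603]
ft_force: [0.4, -1.2, -2.3]
opening: 0.567
```

>>> arm_command(
  steps=[
    [0, 0, 0.1, 0, 0, 0],
    [0, 0, 0.2, 0, 0, 0],
    [0, 0, 0.3, 0, 0, 0],
    [0, 0, 0.3, 0, 0, 0],
    [0, 0, 0.3, 0, 0, 0],
    [0, 0, 0.3, 0, 0, 0],
    [0, 0, 0.3, 0, 0, 0],
  ],
)

```text
t: 7.95
eef_pos: [474.0, 97.5, 224.8]
tcp_rot: [-3.141, -0.0, -1.603]
ft_force: [-1.3, 0.6, -3.5]
opening: 0.568
```

Run:
```python
from cell import *
from h import *
s=state();p=s['eef_pos'];print(p,s['tcp_rot'],s['ft_force'],s['moment'],s['opening'])
w=read_camera("wrist")[:,:,::-1]
si=read_camera("side")[200:380,200:440,::-1]
cv2.imwrite("pics/p5.png",np.hstack([cv2.resize(w,(400,300)),cv2.resize(si,(400,300))]))
```

```text
[474.03356714  97.4799922  224.75897268] [-3.14140793e+00 -6.25219017e-05 -1.60321829e+00] [-1.26027894  0.56596433 -3.45462561] [ 0.06680739 -0.00327728  0.01093416] 0.5683989351926759
```

View pics/p5.png

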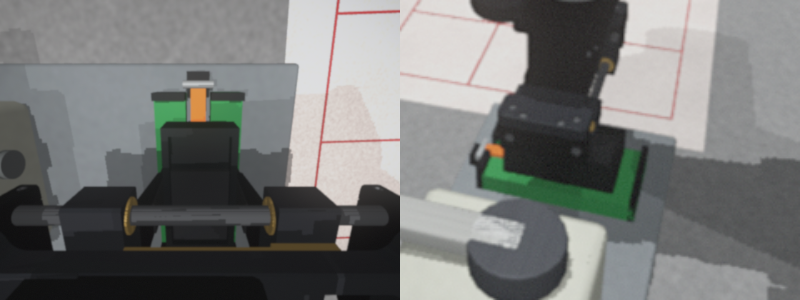

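It is about 1 mm above the seat and centred. I'll lower until contact.

>>> arm_command(
  steps=[
    [0, 0, 0.05, 0, 0, 0],
    [0, 0, 0.1, 0, 0, 0],
    [0, 0, 0.1, 0, 0, 0],
    [0, 0, 0.1, 0, 0, 0],
    [0, 0, 0.1, 0, 0, 0],
  ],
)

```text
t: 8.47
eef_pos: [474.0, 97.5, 223.7]
tcp_rot: [3.142, -0.0, -1.603]
ft_force: [-0.8, -0.6, -1.1]
opening: 0.564
```

>>> arm_command(
  steps=[
    [0, 0, 0.05, 0, 0, 0],
    [0, 0, 0.05, 0, 0, 0],
    [0, 0, 0.05, 0, 0, 0],
    [0, 0, 0.05, 0, 0, 0],
  ],
)

```text
t: 8.8
eef_pos: [473.9, 97.5, 223.7]
tcp_rot: [-3.141, -0.0, -1.603]
ft_force: [-2.6, -0.1, 7.8]
opening: 0.567
```

Seated, with contact at about 10 N. I'll release, then retreat straight up.

>>> arm_command(
  steps=[
    [0, 0, -0.03, 0, 0, 0],
    [0, 0, -0.03, 0, 0, 0],
    [0, 0, -0.03, 0, 0, 0],
    [0, 0, -0.03, 0, 0, 0],
    [0, 0, -0.03, 0, 0, 0],
    [0, 0, -0.03, 0, 0, 0],
    [0, 0, -0.03, 0, 0, 0],
    [0, 0, -0.03, 0, 0, 0],
    [0, 0, -0.03, 0, 0, 0],
    [0, 0, -0.03, 0, 0, 0],
  ],
  jaw=8.5,
)

```text
t: 9.63
eef_pos: [474.0, 97.5, 223.5]
tcp_rot: [-3.141, -0.0, -1.603]
ft_force: [-0.0, 0.0, 0.1]
opening: 0.894
```

>>> arm_command(
  steps=[
    [0, 0, -0.5, 0, 0, 0],
    [0, 0, -1.5, 0, 0, 0],
    [0, 0, -3, 0, 0, 0],
    [0, 0, -5, 0, 0, 0],
    [0, 0, -7, 0, 0, 0],
    [0, 0, -9, 0, 0, 0],
    [0, 0, -11, 0, 0, 0],
    [0, 0, -13, 0, 0, 0],
    [0, 0, -15, 0, 0, 0],
    [0, 0, -16.5, 0, 0, 0],
    [0, 0, -17, 0, 0, 0],
    [0, 0, -17, 0, 0, 0],
  ],
)

```text
t: 10.63
eef_pos: [473.7, 97.5, 395.1]
tcp_rot: [-3.139, 0.0, -1.603]
ft_force: [0.3, -0.3, -0.0]
opening: 0.895
```

Run:
```python
from cell import *
from h import *
s=state();print(s['t'],s['eef_pos'],s['ft_force'],s['opening'])
m=camera_model("wrist");w=read_camera("wrist")[:,:,::-1];cv2.imwrite("pics/w6.png",w);im=w.astype(int)
b,g,r=[im[...,i] for i in range(3)]
c=proj(m,[474,97.5,58])[0];print(c)
k,st,_=blob(im.max(2)<65,c);print(st,rect(m,k,58))
k,st,_=blob((g>r+40)&(g>b+30),c);print(st,rect(m,k,30))
S=read_camera("side")[:,:,::-1];si=S[200:380,200:440]
cv2.imwrite("pics/p6.png",np.hstack([cv2.resize(w,(400,300)),cv2.resize(si,(400,300),interpolation=2)]))
o=cv2.imread("pics/side0.png")
for q in (o,S):
    print('round',blob(q.max(2)<70,(262,198))[1:])
```

```text
10.6333 [473.7248049   97.48027056 395.0896582 ] [ 0.34581591 -0.34662036 -0.04799932] 0.8946342998350869
[279.29041601 195.08278194]
[ 255  147   51   93 4651] ((474.1221618652344, 96.78204345703125), (54.860450744628906, 100.5003662109375), 88.13999938964844)
[247 131  23 111 757] ((475.43719482421875, 121.45980834960938), (24.19091796875, 129.4176788330078), 87.59568786621094)
round (array([243, 184,  38,  29, 907], dtype=int32), array([261.63726571, 198.01653804]))
round (array([243, 184,  38,  29, 887], dtype=int32), array([261.67305524, 197.95152198]))
```

View pics/p6.png

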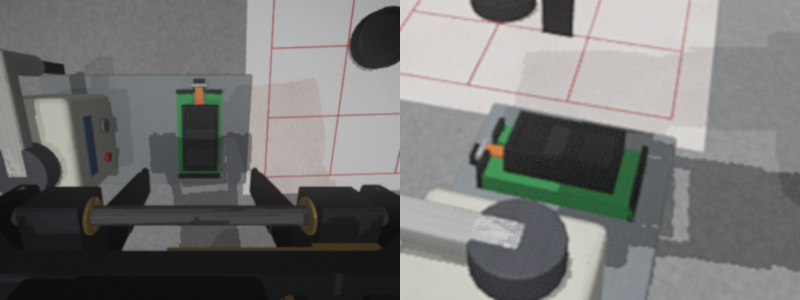

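The stone lies flat at (474.1, 96.8) with its length at -1.9°, against the seat at (473.8, 97.0). The lever is pressed, the round stone is unmoved and the gripper is clear.

```bash
python3 -c "
from cell import *
job_done()"
```

```text
the job is handed in; nothing more can be done
```

I picked up the rectangular inkstone across its width, set it well side up on the green seat, let go, moved the arm up clear and handed the job in. It took about 10.7 s of robot time.

- **Position:** in the last wrist picture the stone's centre was within about 1 mm of the seat centre, and its length within about 0.3° of the seat's. It lies between the two end ridges.
- **Lever:** the stone looks flat, with its end over the orange lever. I judged the lever pressed from the pictures and from the stone reaching its expected seated height, because I had no reading of the lever angle.
- **Round stone:** its position in the side view was unchanged to within 0.1 pixel.
- **Forces:** the highest force reading I saw was about 8 N, when the stone touched the seat; it was near zero after release.

No check failed or disagreed.

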